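# Lay out a stack of comb-jointed box sides for gluing

## Robot

A 6-joint arm with a two-finger parallel gripper is mounted at the origin on the work surface. World frame = base frame: x ahead of the robot, y to its left, z up, the work surface at z = 0. Lengths are in m, angles in rad, forces in N, time in s.
With the tool pointing down it reaches from about 0.35 to 1 m from the base axis. Payload 7.1 kg.
Tool frame: the origin (TCP) lies between the finger pads; the fingertips stand 22 mm ahead of it and the grasp point (between the pads) lies 3 mm ahead of it; z points along the fingers, y is the line along which they close (so a half turn about z gives the same grasp; the last joint's range is limited). The gripper opens to 85 mm and grips with 20 to 120 N. Pads are 22 mm wide; open, the fingers measure 114 mm over their backs; the gripper's body (76 mm by 85 mm) begins 54 mm behind the grasp point. The pads swing forward as they close: fully open they stand 13 mm farther back than shut.
Start: joints at [-1.354, 0.423, 1.63, -0, 1.089, -0.019], TCP at [0.146, -0.608, 0.218] pointing down, gripper open.
Joint ranges: [-3, 3], [-0.9, 2.11], [0.09, 2.58], [-1.31, 4.45], [0.11, 2.69], [-2.54, 2.54]. Speed limits (rad/s): [2.39, 2.39, 3.01, 3.14, 3.14, 3.14].

## Interface

Orientations are given as a rotation vector (axis times angle).
In Python, from rig import manip gives the robot as it stands. The module is installed in compiled form; this text tells all that it offers. Calls block until the motion is done:
- manip.move_to(position, orientation): joint-space move of the TCP to a pose.
- manip.servo_line(position, orientation=None, rate=0.15): straight line of the TCP; orientation=None keeps the orientation; rate is the mean speed in m/s.
- manip.set_joints(angles): joint-space move.
- manip.command_gripper(opening, f_grip=None): finger opening in m; f_grip is the grip in N (None keeps the last); returns when the fingers have stopped.
- manip.hold(seconds).
- manip.solve_ik(position, orientation): joint angles nearest the present ones, or None.
- manip.camera(name): name is "side" or "top" or "wrist"; returns a dict with "image" (400x640x3 uint8, red, green, blue), "fx", "fy", "cx", "cy" (pixels), "k1" (the pictures are not rectified: a ray, as slopes to the right and down, at radius r is drawn at 1 + k1 r^2 times it, then the intrinsics apply), "cam_to_world" (4x4, takes a point from camera to world coordinates); the wrist camera has in their place "mount" (4x4, takes a point from camera to tool coordinates, whose origin is the TCP and whose axes are the flange's). Camera axes: x right, y down, z forward; pixel columns grow to the right and rows downward; lengths in m; the calibration is good to about 2 mm. A picture is of the moment at which its call begins: read the wrist's pose just before it. There is no depth.
A pose or a line that the arm cannot do raises manip.IKError and nothing moves.
- manip.sign_off(): hands the job in; it is judged then, once.
Readings, each from a call of its own:
- manip.get_time(): time.
- manip.get_joint_positions(): joint angles.
- manip.get_joint_vel(): joint speeds.
- manip.get_tau(): joint torques, N m.
- manip.get_position(): TCP position.
- manip.get_ee_rot(): TCP orientation.
- manip.get_contact_force(): force on the tool from outside, world axes, zero at the start.
- manip.get_torque(): the same for the moment, N m.
- manip.get_width(): finger opening in m.
- manip.get_grip_force(): force on a finger pad.
Only numpy, scipy, OpenCV 4.12 (cv2) and the standard library are available. Lean on these libraries where they do the work, as an engineer would, in place of code of your own. Each camera call takes 0.05 s, during which the arm holds its last target. There are 200 camera calls.

## Task

Take the crosswise stack of painted comb-jointed boards apart and lay each one on the gluing rest of its own colour: centred, flat across both bearers and in line with the rest, so that both combs hang free at the ends. Lay out the two upper boards first, leaving the two lower boards where they lie until both are in place, then lay out the lower two. Leave the hammer and the folding rule alone.

Things in the scene. Friction and masses are not known exactly. Their poses are not given: they have to be found in the camera images.
- red_board: Loose red painted wooden board with a bare pale 15 mm comb at each end: 150 mm long in all, 40 wide, 18 thick, 55 to 110 g. Origin: centre of its underside; x along its length, y across, z up. Starts in the stack's UPPER layer, across the two lower boards, underside 30 mm above the table, 95 mm (centres; 55 mm free gap) beside the other board of its layer, parallel to it; sides vary.
- yellow_board: Loose yellow painted wooden board with a bare pale 15 mm comb at each end: 150 mm long in all, 40 wide, 18 thick, 55 to 110 g. Origin: centre of its underside; x along its length, y across, z up. Starts in the stack's UPPER layer, across the two lower boards, underside 30 mm above the table, 95 mm (centres; 55 mm free gap) beside the other board of its layer, parallel to it; sides vary.
- blue_board: Loose blue painted wooden board with a bare pale 15 mm comb at each end: 150 mm long in all, 40 wide, 18 thick, 55 to 110 g. Origin: centre of its underside; x along its length, y across, z up. Starts in the stack's LOWER layer, on a fixed dark plate 165 x 165 x 12 mm, underside 12 mm above the table, 95 mm (centres; 55 mm free gap) beside the other board of its layer, parallel to it; sides vary.
- green_board: Loose green painted wooden board with a bare pale 15 mm comb at each end: 150 mm long in all, 40 wide, 18 thick, 55 to 110 g. Origin: centre of its underside; x along its length, y across, z up. Starts in the stack's LOWER layer, on a fixed dark plate 165 x 165 x 12 mm, underside 12 mm above the table, 95 mm (centres; 55 mm free gap) beside the other board of its layer, parallel to it; sides vary.
- red_rest: Fixed gluing rest for the red board: red base plate 100 x 76 x 8 mm with two brown bearers, 12 mm wide, 70 long (along y), tops 30 mm above the table, at x = -36 and +36 mm (60 mm free between). Origin: centre of its underside, on the table; x from bearer to bearer, z up. The board's length goes along x, either way round; its ends overhang.
- yellow_rest: Fixed gluing rest for the yellow board: yellow base plate 100 x 76 x 8 mm with two brown bearers, 12 mm wide, 70 long (along y), tops 30 mm above the table, at x = -36 and +36 mm (60 mm free between). Origin: centre of its underside, on the table; x from bearer to bearer, z up. The board's length goes along x, either way round; its ends overhang.
- blue_rest: Fixed gluing rest for the blue board: blue base plate 100 x 76 x 8 mm with two brown bearers, 12 mm wide, 70 long (along y), tops 30 mm above the table, at x = -36 and +36 mm (60 mm free between). Origin: centre of its underside, on the table; x from bearer to bearer, z up. The board's length goes along x, either way round; its ends overhang.
- green_rest: Fixed gluing rest for the green board: green base plate 100 x 76 x 8 mm with two brown bearers, 12 mm wide, 70 long (along y), tops 30 mm above the table, at x = -36 and +36 mm (60 mm free between). Origin: centre of its underside, on the table; x from bearer to bearer, z up. The board's length goes along x, either way round; its ends overhang.
- hammer: Bystander, to be left alone: hammer about 260 mm long with a wooden handle, lying near the far edge of the bench. Origin at its underside near the middle, x along the handle to the head.
- rule: Bystander, to be left alone: folded wooden folding rule 235 x 18 x 16 mm, lying near the far edge of the bench. Origin: centre of its underside, x along its length.
Mind the look-alikes: they are no part of the job. What is shaped like the red_board but pink is not meant.

How it is judged:
By the outcome, as a careful person would: the job done as asked, in the order asked, and still so for the second after the job is handed in, with the robot touching nothing.
It also fails if it takes over 106 s, if anything falls off the work surface, if the arm or the gripper's body presses on something with over 40 N, if the wrist force passes 120 N, or if a joint passes its speed limit or range.

## Working session

There is one attempt and no reset: what is moved stays moved. The work goes in short steps, each a Python script; the robot and the scene stay as the last script left them, time stands still between calls to the robot, and variables do not carry over. Pictures are saved under pics/ and viewed, at most 14 in all, crops included, and the job is handed in when it is done.

```bash
mkdir -p pics; python3 - <<'E'
from rig import manip
import cv2,numpy as np,pickle
d={}
for n in("top","side","wrist"):
    c=manip.camera(n);d[n]=c
    cv2.imwrite(f"pics/{n}0.png",c["image"][:,:,::-1])
    print(n,{k:(np.round(v,4).tolist() if k!="image" else 0) for k,v in c.items()})
pickle.dump(d,open("c0.pkl","wb"))
print(manip.get_time(),manip.get_ee_rot(),manip.get_position())
E
```

```text
top {'image': 0, 'fx': 413.8182, 'fy': 413.8182, 'cx': 313.826, 'cy': 190.0386, 'k1': -0.1111, 'cam_to_world': [[-0.0142, -0.9971, 0.0751, 0.492], [-0.9996, 0.0122, -0.0267, 0.01], [0.0258, -0.0754, -0.9968, 1.0195], [0.0, 0.0, 0.0, 1.0]]}
side {'image': 0, 'fx': 430.398, 'fy': 430.398, 'cx': 317.5291, 'cy': 196.9494, 'k1': 0.0124, 'cam_to_world': [[0.99, -0.095, 0.1045, 0.4177], [-0.1409, -0.7178, 0.6819, -0.7864], [0.0103, -0.6898, -0.724, 0.8838], [0.0, 0.0, 0.0, 1.0]]}
wrist {'image': 0, 'fx': 302.3246, 'fy': 302.3246, 'cx': 313.6409, 'cy': 205.851, 'k1': -0.0547, 'mount': [[-0.0001, -0.951, -0.3091, 0.0799], [1.0, -0.0, -0.0002, 0.0009], [0.0002, -0.3091, 0.951, -0.1558], [0.0, 0.0, 0.0, 1.0]]}
0.15 [-3.11859715e+00 -3.69345390e-01  2.00751445e-04] [ 0.14593586 -0.60727035  0.21691171]
```

View pics/top0.png

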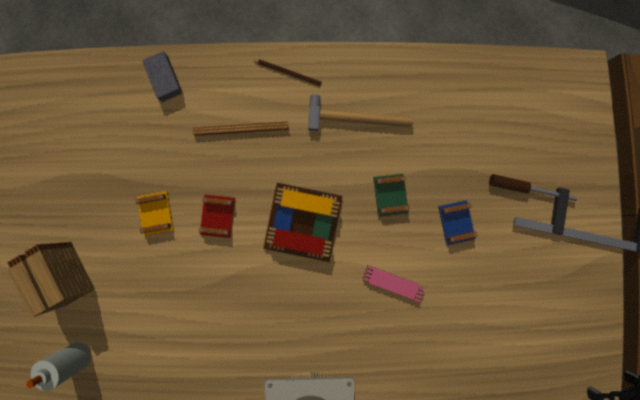

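View pics/side0.png

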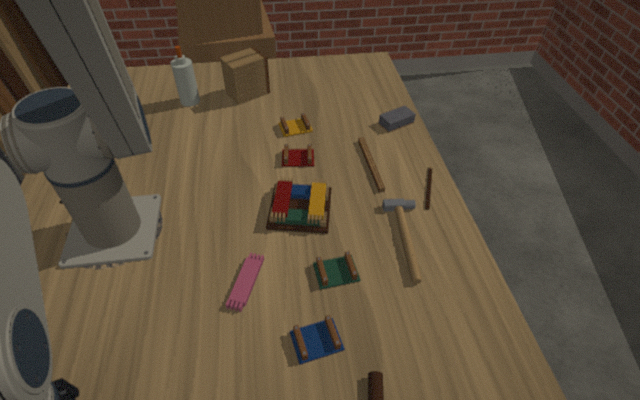

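The top view shows the stack around (303,221), with yellow (309,201) and red (300,242) on top, and blue at its left and green at its right underneath. The rests are at yellow (155,213), red (218,216), green (391,195) and blue (458,222). The pink decoy is at (393,284). The side view agrees. Next I'll get coarse positions.

```bash
cat > h.py <<'E'
import cv2,numpy as np
from scipy.spatial.transform import Rotation as R
HUE={'red':[(0,6),(172,180)],'yellow':[(18,32)],'green':[(60,95)],'blue':[(100,125)]}
def mask(img,col):
    h=cv2.cvtColor(cv2.GaussianBlur(img,(3,3),0),cv2.COLOR_RGB2HSV)
    s={'yellow':200,'red':170,'green':100,'blue':120}[col]
    m=np.zeros(img.shape[:2],np.uint8)
    for a,b in HUE[col]: m|=cv2.inRange(h,(a,s,40),(b,255,255))
    return cv2.morphologyEx(m,cv2.MORPH_OPEN,np.ones((3,3)))
def cast(c,T,px,z):
    K=np.array([[c['fx'],0,c['cx']],[0,c['fy'],c['cy']],[0,0,1]])
    # drawn = ray*(1+k1 r^2): OpenCV's radial model
    u=cv2.undistortPoints(np.float64(px).reshape(-1,1,2),K,np.array([c['k1'],0,0,0.]))[:,0]
    d=np.c_[u,np.ones(len(u))]@T[:3,:3].T
    o=T[:3,3]
    return (o+d*((z-o[2])/d[:,2])[:,None])[:,:2]
def blobs(img,col,amin=100):
    cs,_=cv2.findContours(mask(img,col),cv2.RETR_EXTERNAL,cv2.CHAIN_APPROX_NONE)
    return [k[:,0] for k in cs if cv2.contourArea(k)>amin]
def rect(P):
    "centre, long side, short side (m), direction angle of long side, of hull of points"
    (x,y),(w,h),_=r=cv2.minAreaRect(np.float32(P*1000))
    b=cv2.boxPoints(r); e=[b[1]-b[0],b[2]-b[1]]; e=max(e,key=np.linalg.norm)
    return np.array([x,y])/1000,max(w,h)/1000,min(w,h)/1000,np.arctan2(e[1],e[0])%np.pi
def down(yaw): return (R.from_euler('z',yaw)*R.from_rotvec([np.pi,0,0])).as_rotvec()
def wristT(pos,rv,mount):
    T=np.eye(4);T[:3,:3]=R.from_rotvec(rv).as_matrix();T[:3,3]=pos
    return T@mount
E
python3 - <<'E'
import pickle;from h import *
d=pickle.load(open('c0.pkl','rb'))
for n in('top','side'):
  c=d[n]
  for col in HUE:
    for b in blobs(c['image'],col,40):
      m=b.mean(0); 
      for z in (.008,.048,.030):
        r=rect(cast(c,c['cam_to_world'],b,z));print(n,col,m.round(),z,[np.round(x,3).tolist() for x in r])
E
```

```text
top red [299. 242.] 0.008 [[0.443, 0.022], 0.123, 0.044, 1.3459999561309814]
top red [299. 242.] 0.048 [[0.445, 0.022], 0.118, 0.042, 1.3459999561309814]
top red [299. 242.] 0.03 [[0.444, 0.022], 0.12, 0.043, 1.3459999561309814]
top red [217. 216.] 0.008 [[0.507, 0.221], 0.074, 0.057, 1.4490000009536743]
top red [217. 216.] 0.048 [[0.507, 0.212], 0.071, 0.055, 1.4490000009536743]
top red [217. 216.] 0.03 [[0.507, 0.216], 0.072, 0.056, 1.4490000009536743]
top yellow [159. 231.] 0.008 [[0.472, 0.366], 0.073, 0.011, 1.7949999570846558]
top yellow [159. 231.] 0.048 [[0.473, 0.352], 0.07, 0.01, 1.7949999570846558]
top yellow [159. 231.] 0.03 [[0.472, 0.359], 0.072, 0.011, 1.7949999570846558]
top yellow [156. 211.] 0.008 [[0.523, 0.377], 0.081, 0.077, 0.164000004529953]
top yellow [156. 211.] 0.048 [[0.522, 0.362], 0.078, 0.074, 0.164000004529953]
top yellow [156. 211.] 0.03 [[0.522, 0.369], 0.079, 0.075, 0.164000004529953]
top yellow [307. 202.] 0.008 [[0.539, 0.001], 0.125, 0.047, 1.3650000095367432]
top yellow [307. 202.] 0.048 [[0.537, 0.001], 0.12, 0.045, 1.3650000095367432]
top yello
[... 2207 characters left out ...]
295. 216.] 0.008 [[0.474, -0.027], 0.036, 0.027, 1.4579999446868896]
side green [295. 216.] 0.048 [[0.471, -0.062], 0.034, 0.026, 1.4579999446868896]
side green [295. 216.] 0.03 [[0.472, -0.046], 0.035, 0.026, 1.4579999446868896]
side blue [317. 340.] 0.008 [[0.483, -0.378], 0.072, 0.056, 1.7369999885559082]
side blue [317. 340.] 0.048 [[0.48, -0.397], 0.069, 0.053, 1.7369999885559082]
side blue [317. 340.] 0.03 [[0.482, -0.388], 0.071, 0.054, 1.7369999885559082]
side blue [300. 191.] 0.008 [[0.499, 0.066], 0.048, 0.044, 3.009999990463257]
side blue [300. 191.] 0.048 [[0.495, 0.027], 0.046, 0.042, 3.009999990463257]
side blue [300. 191.] 0.03 [[0.497, 0.045], 0.047, 0.043, 3.009999990463257]
```

```bash
python3 - <<'E'
import pickle;from h import *;from rig import manip
T={'blue':(.484,-.375),'green':(.55,-.21),'stack':(.49,.012),'red':(.507,.217),'yellow':(.516,.372)}
o={}
for n,(x,y) in T.items():
    manip.move_to([x,y-.08,.2],down(np.pi/2))
    p,r=manip.get_position(),manip.get_ee_rot(); c=manip.camera('wrist')
    o[n]=(c,p,r); print(n,manip.get_time(),np.round(p,4),np.round(manip.get_joint_positions(),2),np.abs(manip.get_joint_vel()).max().round(3))
pickle.dump(o,open('c1.pkl','wb'))
I=[o[k][0]['image'][:,:,::-1] for k in ('blue','green','red','yellow')]
m=np.vstack([np.hstack(I[:2]),np.hstack(I[2:])]); cv2.imwrite('pics/rests.png',cv2.resize(m,(800,500)))
cv2.imwrite('pics/stack.png',o['stack'][0]['image'][:,:,::-1])
E
```

```text
blue 1.5917 [ 0.4832 -0.4557  0.2   ] [-0.77  0.5   1.55 -0.    1.09 -0.77] 0.007
green 2.3833 [ 0.5498 -0.2912  0.2003] [-0.51  0.44  1.65 -0.    1.05 -0.51] 0.013
stack 3.35 [ 0.491  -0.0691  0.2004] [-0.16  0.26  1.93 -0.    0.96 -0.16] 0.007
red 4.2333 [0.5072 0.136  0.1998] [ 0.24  0.3   1.86 -0.    0.98  0.24] 0.011
yellow 4.95 [0.5161 0.2911 0.1997] [ 0.49  0.4   1.72 -0.    1.03  0.49] 0.011
```

View pics/rests.png

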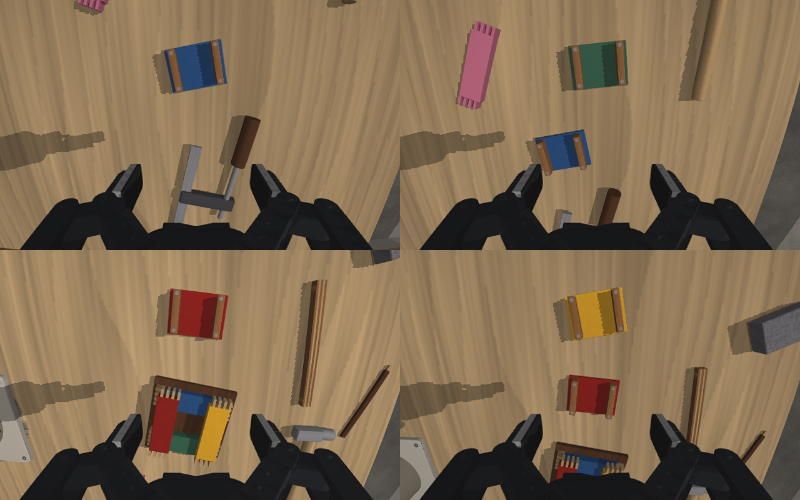

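View pics/stack.png

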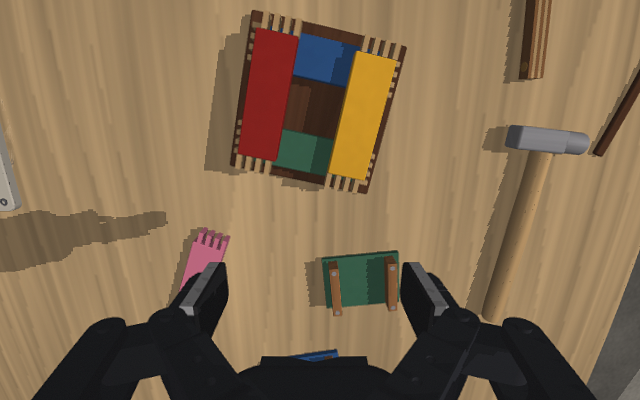

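The mosaic shows each rest clearly in the upper centre of its wrist view, with part of each base in shadow. The stack picture shows red at (270,95), yellow at (365,118), blue at (325,60) and green at (305,150). I'll measure each against its known size.

```bash
cat >> h.py <<'E'
def wmask(img,col):
    h=cv2.cvtColor(img,cv2.COLOR_RGB2HSV)
    s={'yellow':185,'red':150,'green':70,'blue':90}[col]
    m=np.zeros(img.shape[:2],np.uint8)
    for a,b in HUE[col]: m|=cv2.inRange(h,(a,s,22),(b,255,255))
    return cv2.morphologyEx(m,cv2.MORPH_OPEN,np.ones((2,2)))
def find(o,col,z,near,rad):
    "hull rectangle of the colour within rad of near, on plane z, from a wrist look (cam,pos,rv)"
    c,p,r=o; ys,xs=np.nonzero(wmask(c['image'],col))
    P=cast(c,wristT(p,r,c['mount']),np.c_[xs,ys],z)
    P=P[np.linalg.norm(P-near,axis=1)<rad]
    return rect(P)
E
python3 - <<'E'
import pickle;from h import *
o=pickle.load(open('c1.pkl','rb'))
N={'blue':(.484,-.375),'green':(.55,-.21),'red':(.507,.217),'yellow':(.516,.372)}
pr=lambda n,r:print(n,[np.round(x,4).tolist() for x in r])
for n in N: pr('rest '+n,find(o[n],n,.008,N[n],.075))
pr('rest green from stack',find(o['stack'],'green',.008,N['green'],.075))
s=o['stack']
pr('red',find(s,'red',.048,(.444,.022),.09));pr('yellow',find(s,'yellow',.048,(.537,.001),.09))
pr('green',find(s,'green',.03,(.475,-.033),.05));pr('blue',find(s,'blue',.03,(.5,.057),.05))
r=o['red']; pr('red2',find(r,'red',.048,(.444,.022),.09));pr('yellow2',find(r,'yellow',.048,(.537,.001),.09))
E
```

```text
rest blue [[0.4851, -0.3769], 0.0986, 0.0751, 0.18569999933242798]
rest green [[0.5563, -0.2104], 0.0982, 0.0749, 0.10520000010728836]
rest red [[0.5104, 0.2186], 0.0991, 0.0754, 3.0318000316619873]
rest yellow [[0.5184, 0.374], 0.0988, 0.0751, 0.17229999601840973]
rest green from stack [[0.5555, -0.2084], 0.0971, 0.077, 0.09549999982118607]
red [[0.4475, 0.0184], 0.1194, 0.0417, 1.3560999631881714]
yellow [[0.5387, -0.0013], 0.1188, 0.0412, 1.3579000234603882]
green [[0.4812, -0.0369], 0.0582, 0.0401, 2.9251999855041504]
blue [[0.5005, 0.0548], 0.0893, 0.0408, 2.9326000213623047]
red2 [[0.4475, 0.0221], 0.1255, 0.0405, 1.3553999662399292]
yellow2 [[0.5388, 0.0022], 0.1255, 0.0424, 1.3581000566482544]
```

```bash
python3 - <<'E'
import pickle;from h import *;from rig import manip
o=pickle.load(open('c1.pkl','rb'))
for n,(x,y) in {'yellow':(.516,.372),'stack':(.49,.012)}.items():
    manip.move_to([x+.08,y,.2],down(np.pi))
    p,r=manip.get_position(),manip.get_ee_rot(); o[n+'2']=(manip.camera('wrist'),p,r); print(manip.get_time(),np.round(manip.get_joint_positions(),2))
pickle.dump(o,open('c1.pkl','wb'))
def b(a,c):
    M=R.from_euler('z',np.pi/2).as_matrix()[:2,:2]-R.from_euler('z',np.pi).as_matrix()[:2,:2]
    return np.linalg.solve(M,a-c)
for n,k,col,z,near,rad in(('rest','yellow','yellow',.008,(.516,.372),.075),('red','stack','red',.048,(.444,.022),.09),('yel','stack','yellow',.048,(.537,.001),.09),('blue','stack','blue',.03,(.5,.057),.05),('green','stack','green',.03,(.475,-.033),.05)):
    A=find(o[k],col,z,near,rad);C=find(o[k+'2'],col,z,near,rad)
    print(n,A[0].round(4),[np.round(x,4).tolist() for x in C],'bias',b(A[0],C[0]).round(4))
E
```

```text
6.3667 [ 0.54  0.55  1.46 -0.    1.13 -1.03]
7.7667 [ 0.    0.37  1.77  0.    1.01 -1.57]
rest [0.5184 0.374 ] [[0.5183, 0.3761], 0.0989, 0.075, 0.17020000517368317] bias [-0.001  -0.0011]
red [0.4475 0.0184] [[0.4473, 0.0202], 0.1191, 0.0418, 1.3565000295639038] bias [-0.0009 -0.001 ]
yel [ 0.5387 -0.0013] [[0.5387, 0.0006], 0.1188, 0.0411, 1.3554999828338623] bias [-0.001 -0.001]
blue [0.5005 0.0548] [[0.4952, 0.0578], 0.0786, 0.0407, 2.9270999431610107] bias [ 0.0012 -0.0041]
green [ 0.4812 -0.0369] [[0.4806, -0.0346], 0.0785, 0.0404, 2.935499906539917] bias [-0.0008 -0.0015]
```

The bias is consistent at (-1,-1) mm in the tool-yaw frame, so I'll correct for it. Now the upper boards.

```bash
cat >> h.py <<'E'
def transfer(manip,src,yaw0,z0,dst,yaw1,z1):
    P=manip.servo_line
    manip.command_gripper(.075); manip.move_to([*src,z0+.09],down(yaw0))
    P([*src,z0+.03],rate=.2); P([*src,z0],rate=.08)
    print('pre',manip.get_contact_force().round(1),manip.get_position().round(4))
    manip.command_gripper(.03,45); print('grip',round(manip.get_width(),4),round(manip.get_grip_force(),1),manip.get_contact_force().round(1))
    P([*src,z0+.01],rate=.05); P([*src,z0+.09],rate=.2)
    w=manip.get_width()
    manip.move_to([*dst,z1+.06],down(yaw1)); P([*dst,z1+.012],rate=.2); P([*dst,z1],rate=.04)
    manip.hold(.2)
    print('place',round(w,4),manip.get_contact_force().round(1),manip.get_position().round(4))
    manip.command_gripper(.07); P([*dst,z1+.03],rate=.08); P([*dst,z1+.1],rate=.25); print('t',manip.get_time())
E
python3 - <<'E'
from h import *;from rig import manip
transfer(manip,(.4457,.0196),1.357,.045,(.5094,.2196),np.pi-.110,.0455)
c=manip.camera('top');cv2.imwrite('pics/top1.png',c['image'][80:330,120:500,::-1].repeat(2,0).repeat(2,1))
E
```

```text
pre [ 0.3  0.2 -0.6] [0.4459 0.0196 0.0453]
grip 0.03 0.0 [-0.1  0.5 -0.5]
place 0.03 [ 0.4 -0.3  0.6] [0.5095 0.2197 0.0457]
t 15.65
```

View pics/top1.png

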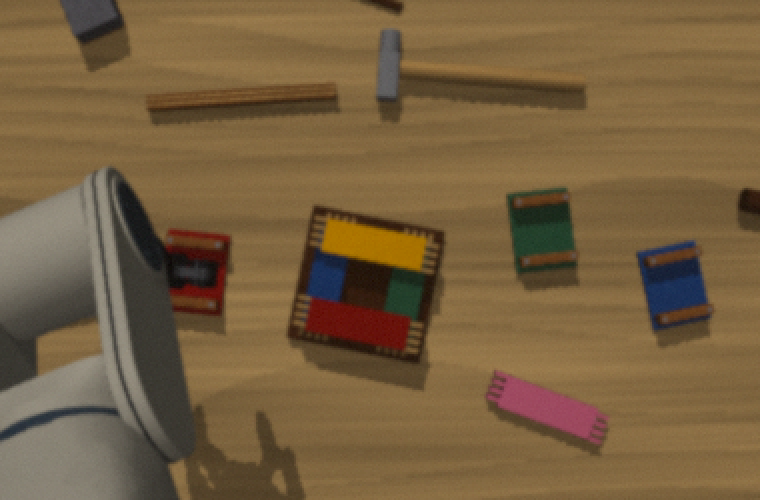

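The fingers closed to 30 mm with no force, and the red board hasn't moved from (299,242). I'll go back and look at the grasp before doing anything else.

```bash
python3 - <<'E'
from h import *;from rig import manip
src=(.4457,.0196)
manip.command_gripper(.075);print(manip.get_width())
manip.move_to([*src,.135],down(1.357)); manip.servo_line([*src,.045],rate=.12); manip.hold(.2)
print(manip.get_position(),manip.get_contact_force())
a=manip.camera('side')['image'][130:280,220:380,::-1]
manip.command_gripper(.036,45);manip.hold(.3);print(manip.get_width(),manip.get_grip_force(),manip.get_contact_force(),manip.get_time())
b=manip.camera('side')['image'][130:280,220:380,::-1]
w=manip.camera('wrist')['image'][:,120:520,::-1]
cv2.imwrite('pics/g.png',np.vstack([cv2.resize(np.hstack([a,b]),(640,300),interpolation=cv2.INTER_CUBIC),cv2.copyMakeBorder(w[:300],0,0,120,120,cv2.BORDER_CONSTANT)]))
E
```

```text
0.07506241609524124
[0.44627879 0.01962683 0.04567092] [-0.56583874 -0.11680787 -0.62763021]
0.03587397359425856 0.0 [-0.61389602  0.17084638  0.48803585] 19.025
```

View pics/g.png

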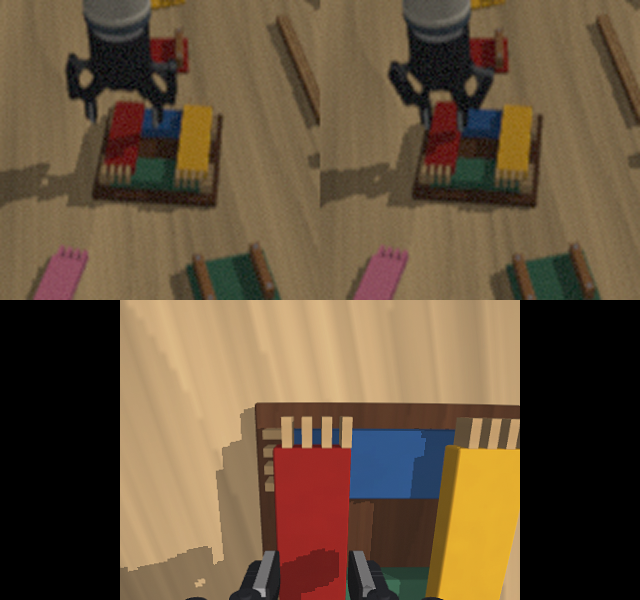

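Side crop: the fingers straddle red at about its top face. Wrist crop: the tips are at about (265,255) and (360,255), which puts them higher than stated, so they closed over the top of the board. I'll feel downward in small guarded steps.

```bash
python3 - <<'E'
from h import *;from rig import manip
src=(.4457,.0196)
for z in (.038,.032,.026):
    manip.command_gripper(.06); manip.servo_line([*src,z],rate=.06)
    f=manip.get_contact_force(); print(z,manip.get_position().round(4),f.round(1))
    if abs(f[2])>5: break
    manip.command_gripper(.034,30); manip.hold(.1); print(round(manip.get_width(),4),round(manip.get_grip_force(),1),manip.get_contact_force().round(1))
    if manip.get_width()>.037: break
w=manip.camera('wrist')['image'][:,:,::-1];cv2.imwrite('pics/g2.png',w);print(manip.get_time())
E
```

```text
0.038 [0.4453 0.0196 0.0375] [-0.4  0.6  0.3]
0.0342 0.0 [-0.1  0.8 -0.2]
0.032 [0.4453 0.0196 0.0316] [-0.2  0.4  0.3]
0.0374 30.0 [-1.9 -0.4  5.7]
21.3583
```

View pics/g2.png

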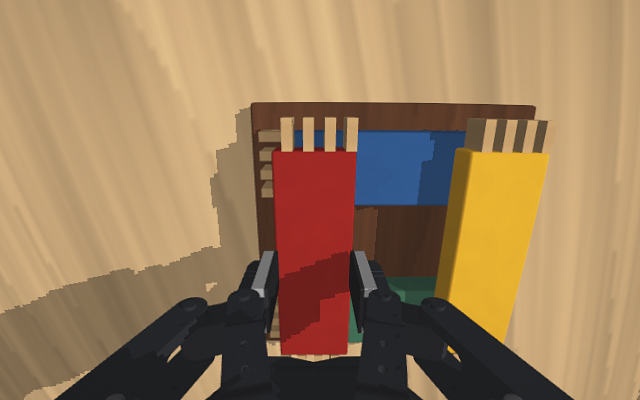

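The tips first meet the board's top edge at TCP z of about 0.033. So the effective fingertip is about 13 mm above the TCP, not 22 mm below it. I'll go deeper under force guard and grip properly.

```bash
python3 - <<'E'
from h import *;from rig import manip
src=(.4457,.0196)
manip.command_gripper(.065)
for z in (.026,.021,.017):
    manip.servo_line([*src,z],rate=.06); f=manip.get_contact_force(); print(z,manip.get_position().round(4),f.round(1))
    if abs(f[2])>4: break
manip.command_gripper(.03,45); manip.hold(.1); print(round(manip.get_width(),4),round(manip.get_grip_force(),1),manip.get_contact_force().round(1))
w=manip.camera('wrist')['image'][:,:,::-1];s=manip.camera('side')['image'][130:280,220:380,::-1]
cv2.imwrite('pics/g3.png',np.hstack([cv2.resize(s,(400,375)),cv2.copyMakeBorder(w[25:,120:520],0,0,0,0,0)]));print(manip.get_time())
E
```

```text
0.026 [0.4453 0.0196 0.0255] [ 0.   1.3 -0.4]
0.021 [0.4454 0.0196 0.0207] [ 0.2 -0.2 -0. ]
0.017 [0.4455 0.0196 0.0168] [-0.3  0.6  0.1]
0.0389 45.9 [-0.8  0.3  5.8]
23.0583
```

View pics/g3.png

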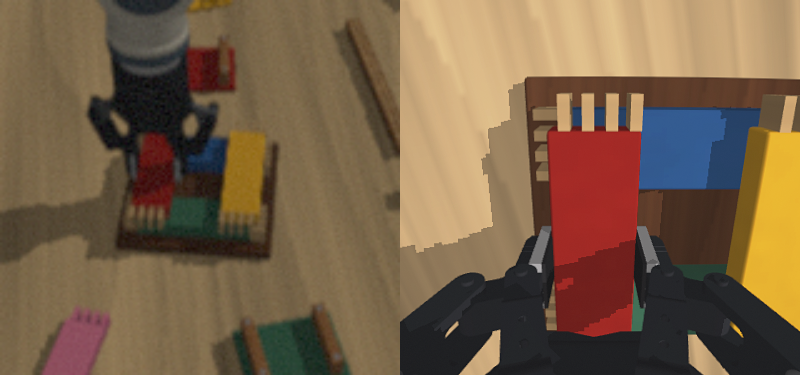

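The grip is solid now (46 N, width 38.9 mm, pads well down the red sides). I'll lift, check the board's position in the hand, and place it.

```bash
cat >> h.py <<'E'
B=np.array([-.001,-.001])
rz=lambda a:R.from_euler('z',a).as_matrix()[:2,:2]
def inhand(manip,col,yaw,ztop):
    "painted far end minus 60 mm along the board, from the TCP (tool-x m), and lateral, bias corrected"
    p,r=manip.get_position(),manip.get_ee_rot(); c=manip.camera('wrist')
    ys,xs=np.nonzero(wmask(c['image'],col)); k=(ys<250)&(xs>200)&(xs<430)
    P=cast(c,wristT(p,r,c['mount']),np.c_[xs[k],ys[k]],ztop)-p[:2]
    P=P@rz(yaw)-B; P=P[(np.abs(P[:,1])<.03)&(P[:,0]<.09)]
    far=np.percentile(P[:,0],99.5); e=P[(P[:,0]>far-.03)&(P[:,0]<far-.01)]
    return far-.060,(e[:,1].min()+e[:,1].max())/2,e[:,1].max()-e[:,1].min()
def place(manip,dst,yaw,z,off):
    P=manip.servo_line; d=np.array(dst)-rz(yaw)@np.array([off,0])
    manip.move_to([*d,z+.06],down(yaw)); P([*d,z+.012],rate=.2); P([*d,z+.0005],rate=.04); manip.hold(.2)
    print('place',round(manip.get_width(),4),manip.get_contact_force().round(1),manip.get_position().round(4))
    manip.command_gripper(.06); P([*d,z+.04],rate=.1); P([*d,z+.11],rate=.25); print('t',manip.get_time())
def pick(manip,src,yaw,z,zsteps):
    P=manip.servo_line; manip.command_gripper(.065); manip.move_to([*src,z+.09],down(yaw)); P([*src,z+.025],rate=.2)
    for s in zsteps:
        P([*src,s],rate=.06); f=manip.get_contact_force()
        if abs(f[2])>5: print('touch',s,f.round(1)); break
    manip.command_gripper(.03,45); manip.hold(.1); z=manip.get_position()[2]
    print('grip z',round(z,4),round(manip.get_width(),4),round(manip.get_grip_force(),1),manip.get_contact_force().round(1)); return z
E
python3 - <<'E'
from h import *;from rig import manip
y=1.357;p=manip.get_position()
print('inhand',np.round(inhand(manip,'red',y,.048),4))
manip.servo_line([*p[:2],.03],rate=.06);manip.servo_line([*p[:2],.10],rate=.2)
z=manip.get_position()[2]; o=np.round(inhand(manip,'red',y,z-.0168+.048),4); print('lifted',o,manip.get_width(),manip.get_grip_force())
E
```

```text
inhand [ 0.0016 -0.0003  0.0394]
lifted [ 0.0017 -0.0005  0.0391] 0.03887255148746586 45.34459948539734
```

```bash
python3 - <<'E'
from h import *;from rig import manip
place(manip,(.5094,.2196),np.pi-.110,.0168,.0008)
z=pick(manip,(.5384,-.0003),1.357,.017,(.026,.021,.017))
i=inhand(manip,'yellow',1.357,.048);print('inhand',np.round(i,4))
p=manip.get_position();manip.servo_line([*p[:2],.03],rate=.06);manip.servo_line([*p[:2],.10],rate=.2)
print(manip.get_width(),manip.get_grip_force())
c=manip.camera('side');cv2.imwrite('pics/s4.png',cv2.resize(c['image'][90:290,210:410,::-1],(600,600)));print(manip.get_time())
E
```

```text
place 0.0391 [ 0.2  0.2 -0.7] [0.5102 0.2196 0.0174]
t 27.5583
grip z 0.0173 0.0387 45.9 [0.7 0.2 4.8]
inhand [ 0.0016 -0.0003  0.0394]
0.03894376435027542 45.37724554538727
31.75
```

View pics/s4.png

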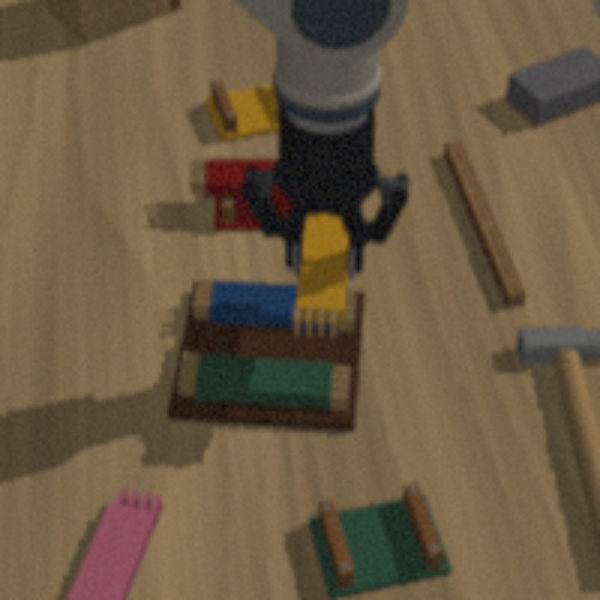

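The side crop shows red lying on its rest, yellow held in the gripper, and blue and green undisturbed. I'll place yellow and then look again.

```bash
python3 - <<'E'
import pickle;from h import *;from rig import manip
place(manip,(.5174,.375),np.pi+.171,.0171,.0008)
o={}
for n,x,y in(('yr',.514,.30),('stack',.49,.012)):
    manip.move_to([x,y-.08,.2],down(np.pi/2)); p,r=manip.get_position(),manip.get_ee_rot();o[n]=(manip.camera('wrist'),p,r)
pickle.dump(o,open('c2.pkl','wb'));print(manip.get_time())
bt=rz(np.pi/2)@B
pr=lambda n,r:print(n,(r[0]-bt).round(4),[np.round(x,4).tolist() for x in r[1:]])
pr('red',find(o['yr'],'red',.048,(.5094,.2196),.068));pr('yellow',find(o['yr'],'yellow',.048,(.5174,.375),.068))
pr('blue',find(o['stack'],'blue',.03,(.5,.057),.09));pr('green',find(o['stack'],'green',.03,(.476,-.036),.09))
I=np.hstack([o[k][0]['image'][:260,120:520,::-1] for k in o]);cv2.imwrite('pics/c2.png',I)
E
```

```text
place 0.0391 [ 0.  -0.2 -0.9] [0.5182 0.3753 0.0178]
t 35.5
38.075
red [0.512 0.229] [0.1189, 0.0669, 3.025099992752075]
yellow [0.5202 0.3662] [0.119, 0.0665, 0.16509999334812164]
blue [0.5021 0.0551] [0.1195, 0.0408, 2.928499937057495]
green [ 0.482  -0.0362] [0.1189, 0.0403, 2.9275999069213867]
```

View pics/c2.png

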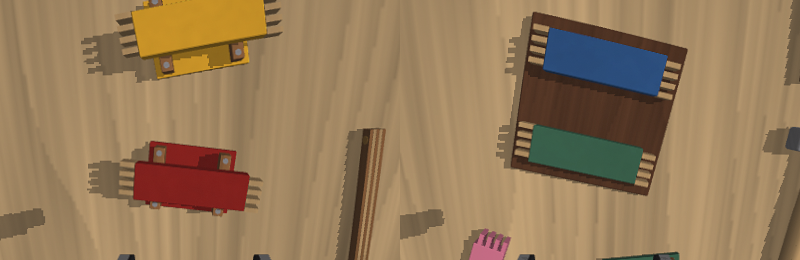

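```bash
cat >> h.py <<'E'
def onrest(o,col,dst,ang,yaw):
    "board error in the rest frame: along, across, angle; the across from the overhanging painted ends"
    c,p,r=o; ys,xs=np.nonzero(wmask(c['image'],col))
    P=(cast(c,wristT(p,r,c['mount']),np.c_[xs,ys],.048)-rz(yaw)@B-dst)@rz(ang)
    P=P[(np.abs(P[:,0])<.075)&(np.abs(P[:,1])<.045)]
    q=lambda v:(np.percentile(v,1)+np.percentile(v,99))/2
    L=P[(P[:,0]<-.0525)&(P[:,0]>-.0575)];H=P[(P[:,0]>.0525)&(P[:,0]<.0575)]
    a,b=q(L[:,1]),q(H[:,1])
    return np.round([(P[:,0].min()+P[:,0].max())/2,(a+b)/2,(b-a)/.11,np.ptp(L[:,1]),np.ptp(H[:,1]),np.ptp(P[:,0])],4)
E
python3 - <<'E'
import pickle;from h import *
o=pickle.load(open('c2.pkl','rb'))['yr'];h=np.pi/2
print(onrest(o,'red',(.5094,.2196),-.110,h),onrest(o,'yellow',(.5174,.375),.171,h))
E
```

```text
[ 1.500e-03  1.000e-03 -1.000e-04  4.120e-02  4.160e-02  1.188e-01] [ 0.0013 -0.0041 -0.0406  0.0408  0.0323  0.1189]
```

Red is within 1.5 mm of centre. Yellow's far edge was cut off by the frame, so I'll recheck it at the end. Now the lower boards, starting with green.

```bash
python3 - <<'E'
from h import *;from rig import manip
z=pick(manip,(.482,-.0362),-.2136,.004,(.012,.008,.004))
if z<.012 and manip.get_width()>.0375:
    p=manip.get_position();manip.servo_line([*p[:2],z+.015],rate=.06);manip.servo_line([*p[:2],z+.10],rate=.2)
    print(manip.get_width(),manip.get_grip_force(),manip.get_time())
    place(manip,(.5553,-.2094),.105,z+.018,0)
    manip.command_gripper(.065)
    z=pick(manip,(.5021,.0551),-.2136,.004,(.012,.008,.004))
    if z<.012 and manip.get_width()>.0375:
        p=manip.get_position();manip.servo_line([*p[:2],z+.015],rate=.06);manip.servo_line([*p[:2],z+.10],rate=.2)
        print(manip.get_width(),manip.get_grip_force(),manip.get_time())
        place(manip,(.4841,-.3759),.186,z+.018,0)
E
```

```text
grip z 0.0043 0.0384 45.9 [-0.6  0.4  6.3]
0.038416860556781667 45.28504550457001 42.775
place 0.0389 [-0.2  0.9 -0.5] [ 0.5554 -0.2095  0.023 ]
t 45.9
grip z 0.0043 0.0387 45.9 [-1.  -0.2  4.9]
0.03841250778167372 45.28467357158661 50.2417
place 0.0384 [-0.5  0.9 -0.6] [ 0.4842 -0.376   0.023 ]
t 54.175
```

```bash
python3 - <<'E'
import pickle;from h import *;from rig import manip
D={'blue':(.4841,-.3759,.186),'green':(.5553,-.2094,.105),'red':(.5094,.2196,-.110),'yellow':(.5174,.375,.171)}
I=[];h=np.pi/2
for n,(x,y,a) in D.items():
    manip.move_to([x,y-.08,.2],down(h)); p,r=manip.get_position(),manip.get_ee_rot();c=manip.camera('wrist')
    print(n,onrest((c,p,r),n,(x,y),a,h)); I.append(c['image'][:250,120:520,::-1])
print(manip.get_time())
cv2.imwrite('pics/fin.png',np.vstack([np.hstack(I[:2]),np.hstack(I[2:])]))
E
```

```text
blue [-4.000e-04 -8.000e-04  1.000e-04  3.900e-02  3.910e-02  1.184e-01]
green [-2.000e-04 -7.000e-04  1.000e-04  3.830e-02  3.850e-02  1.182e-01]
red [ 0.0013 -0.0004 -0.0035  0.0393  0.039   0.1188]
yellow [ 0.0014 -0.0006  0.0005  0.039   0.0391  0.1188]
58.7083
```

View pics/fin.png

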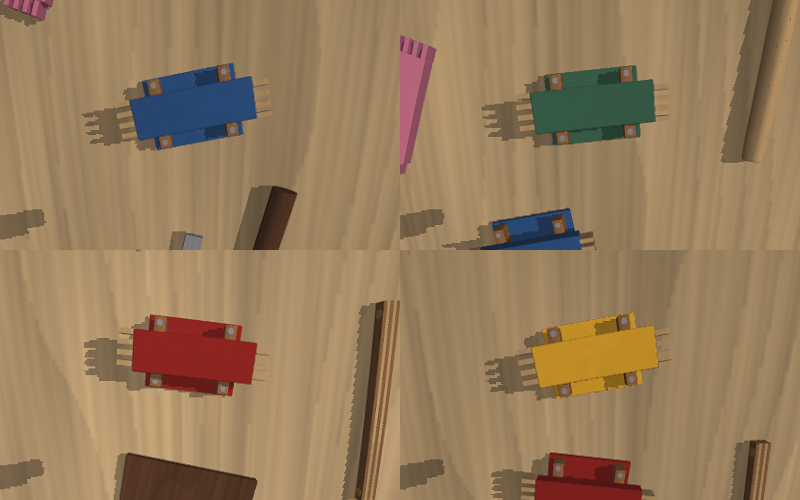

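The final views show all four boards lying across both bearers of their own rests with combs overhanging. Each is within about 1.5 mm and 0.2° of its target. Handing in.

```bash
python3 -c "
from rig import manip
print(manip.sign_off())"
```

```text
the job is handed in; nothing more can be done
None
```

All four boards lie flat on their own rests, centred to about 1.5 mm and in line. The upper two went first, the hammer and rule were not touched, and the job was handed in at about 59 s after one missed first grasp on red that moved nothing.

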